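Reset the tripped breaker under a push-latch cover

TASK

A breaker of the bench power unit has tripped. Press the marked spot on the blue cover so that it pops open, push the one button that stands out (orange collar) fully home without pressing the other two, then swing the cover down and press it again until it latches and stays shut when you let go. Use only fingertips or the outside of the fingers: grasp and lift nothing, and leave the bottles and the beaker where they stand.

Things in the scene. Friction and masses are not known exactly. Their poses are not given: they have to be found in the camera images.
- unit: grey bench power unit, fixed, 210 mm wide (y), 85 mm high; z up; origin in its underside, 75 mm behind its front (which has three sockets and faces its own -x) and 100 mm before its back. On top, between two 27 mm wide cheeks and before a 73 mm deep rear block (all 85 mm high), is a well under a blue cover 150 mm wide (y). A black sill, 28 mm deep and 62 mm high, closes the well at the front.
- cover (a joint): hinge angle of the blue cover, rad: shut and latched it rests at 0 to 0.02 (outer face level, 87 mm above bench), 1.3 = fully open (stop). Push-push latch: pressed at the pad 9 mm down to its stop (-0.125 rad) and let go, a shut cover springs open to 1.3 within 1.5 s and stays; an open one swung down to that stop and let go stays latched. Spring about 2 N at the pad, 1 to 2 N more at the latch.
- cover_hinge (a point): middle of the cover's hinge line, which runs along the unit's y at 25 mm behind the unit's centre (+x of the unit), 84 mm above the bench. The axes are the unit's. The cover reaches from 3 mm to 88 mm in front of the hinge line (towards the unit's -x when shut) and is 6 mm thick, its mid-plane through the hinge line.
- cover_pad (a point): the white ring mark (30 mm wide) on the cover's outer face, 72 mm from the hinge line and in the middle of the width: press here. The point moves with the cover; its z is the outward normal of the cover (up when shut), its -x points to the free front edge, 16 mm away.
- trip_button (a joint): travel of the tripped breaker's button in m: 0 = tripped (standing out), 0.008 = fully home (stop). It stays where it is left; pushing takes about 4 N. It may start up to 1.5 mm in.
- trip_button_top (a point): middle of the tripped button's top, moves with it: black cap 16 mm wide on an orange collar 19 mm wide that shows only while tripped. 70 mm above the bench when tripped, 62 mm home. Three breakers, white blocks 34 mm square with tops at 58 mm, stand 42 mm apart in a row along the unit's y, 52 mm before the hinge line; which one is tripped varies.
- button_b_top (a point): middle of the top of a sound breaker's button, not to be pressed: black cap 16 mm wide, 62 mm above the bench, fixed
- button_c_top (a point): the same for the other sound breaker
- breaker_b: white block of one sound breaker, 34 x 34 x 18 mm, with its button; origin at the centre of its underside
- breaker_c: white block of the other sound breaker, the same
- white_bottle: loose white jar with blue cap, 68 mm wide, 125 mm high, origin at the centre of its underside; leave alone
- amber_bottle: loose amber glass bottle, 52 mm wide, 120 mm high, origin at the centre of its underside; leave alone
- beaker: loose clear plastic beaker, 70 mm wide, 80 mm high, origin at the centre of its underside; leave alone

How it is judged:
By the outcome, as a careful person would: the job done as asked, in the order asked, and still so for the second after the job is handed in, with the robot touching nothing.
It also fails if it takes over 58 s, if anything falls off the work surface, if the arm or the gripper's body presses on something with over 40 N, if the wrist force passes 120 N, or if a joint passes its speed limit or range.

ROBOT

A 6-joint arm with a two-finger parallel gripper is mounted at the origin on the work surface. World frame = base frame: x ahead of the robot, y to its left, z up, the work surface at z = 0. Lengths are in mm, angles in rad, forces in N, time in s.
With the tool pointing down it reaches from about 350 to 975 mm from the base axis. Payload 7.1 kg.
Tool frame: the origin (TCP) lies on the mounting face of the last link; the fingertips stand 182 mm ahead of it and the grasp point (between the pads) lies 163 mm ahead of it (ctrl.tip_reach is the distance from the TCP to the fingertips, in mm); z points along the fingers, y is the direction in which the jaws open and shut (so a half turn about z gives the same grasp; the last joint's range is limited). The gripper opens to 88 mm and grips with 3 to 60 N. Pads are 20 mm wide; open, the fingers measure 115 mm over their backs; the gripper's body (75 mm by 178 mm) begins 61 mm behind the grasp point.
Start: joints at [1.183, 0.423, 1.63, -0, 1.089, -0.019], TCP at [225.278, 582.972, 404.675] pointing down, gripper open.
Joint ranges: [-3, 3], [-0.9, 2.11], [0.09, 2.58], [-1.31, 4.45], [0.11, 2.69], [-2.54, 2.54]. Speed limits (rad/s): [2.39, 2.39, 3.01, 3.14, 3.14, 3.14].

INTERFACE

Orientations are given as a rotation vector (axis times angle).
In Python, from workcell import ctrl gives the robot as it stands.
- The arm moves only by the tool jog_arm, never from a script. Its argument "steps" is a list that holds one entry, the list of rows, each a list of 7 numbers: the shift along the tool's x, y, z in m, then the turn, a rotation vector about the tool's x, y, z in degrees, then the gripper's target within -1 to 1 (shut at 1, half-way at 0, fully open at -1). A call has 1 to 20 rows; each row shifts and turns the commanded pose from where the row before left it, along the tool's axes as they then stand; what a row does not reach is not made up. A row lasts 1/12 s, in which the tool goes at most 41.7 mm and 7.16 degrees, less where a joint would pass 70% of its speed; a pose out of reach is approached as far as the arm can. A call is refused whole if a number of a shift passes 0.0417 or a number of a turn 7.16, either way. A call with a gripper value outside its range is refused whole. The fingers move at their own pace and stop on an object; the grip force is fixed at half the most. Time passes only in rows, so rows that do not move let the fingers close. It gives the time, the measured TCP pose, the force and the opening at its end, in the units of the state.
- ctrl.get_obs(): the state, without advancing time (a new reading comes with each control period).
- ctrl.get_image(name): name is "scene" or "top"; returns the picture (420x560x3 uint8, red, green, blue); there is no depth.
- ctrl.camera_info(name): a dict with "fx", "fy", "cx", "cy" (pixels), "origin" and "attitude" of the camera in the world. Camera axes: x right, y down, z forward; pixel columns grow to the right and rows downward; lengths in mm; the calibration is good to about 2 mm. A picture is of the moment at which its call begins. camera_info takes no time and is no camera call.
- ctrl.close_job(): hands the job in, once; it reports no verdict.
Trained networks look in the newest picture that a camera, given by its name, has taken for a name from the list of things; names that differ only in an ending like _2 or _b are one class to them, and where a whole thing is asked for, a point or a joint stands for the part that bears it (a point fixed in the world has none). Each returns a list of dicts, best first, with "p" (0 to 1); they miss things now and then, are a little off and sometimes report something else, mostly with a low value. They report only what shows in the picture. A call takes as long as a camera call.
- ctrl.look_for(thing, camera): "bbox" ([left, top, right, bottom] in pixels, round what is visible of it).
- ctrl.trace(thing, camera): "pixels" (420x560 bool, what is visible of it) and "bbox" ([left, top, right, bottom] in pixels, round what is visible of it).
- ctrl.landmark_of(thing, camera): "uv" ([column, row] in pixels: a listed point, or the origin of a listed thing).
The state is a dict: "t": time; "qpos": joint angles; "qvel": joint speeds; "joint_torque": joint torques, N m; "ee_pos": TCP position; "orientation": TCP orientation; "ft_force": force on the tool from outside, world axes, zero at the start; "moment": the same for the moment, N m; "width": finger opening in mm.
Only numpy, scipy, OpenCV 4.12 (cv2) and the standard library are available. Lean on these libraries where they do the work, as an engineer would, in place of code of your own. Each camera call takes 0.05 s, during which the arm holds its last target.

## Working session

There is one attempt and no reset: what is moved stays moved. The work goes in short steps, Python scripts to look and compute and a tool call to move; the robot and the scene stay as the last step left them, time stands still between calls to the robot, and variables do not carry over. Pictures are saved under pics/ and viewed, and the job is handed in when it is done.

Besides the shell and the picture viewer there is one more tool, called after ">>>" in YAML: its name, and indented under it one key for each argument. jog_arm: Moves the arm, as the interface text tells. Its arguments: {"type":"object","properties":{"steps":{"type":"array"}},"required":["steps"]}

```bash
mkdir -p pics; ls; python3 - <<'E'
from workcell import ctrl
import cv2,numpy as np
o=ctrl.get_obs()
print(o['t'],o['ee_pos'],o['orientation'],o['width'],ctrl.tip_reach)
for c in ['scene','top']:
    im=ctrl.get_image(c); cv2.imwrite(f'pics/{c}0.png',im[:,:,::-1])
    print(ctrl.camera_info(c))
    for t in ['unit','cover_pad','cover_hinge']:
        print(c,t,[(np.round(r['uv'],1),round(r['p'],2)) for r in ctrl.landmark_of(t,c)][:3])
print(ctrl.get_obs()['t'])
E
```

```text
pics
0.0 [225.16650276 582.73907253 403.92700549] [-5.75874338e-01 -3.08807423e+00  2.29180854e-03] 87.7519569283178 182.0
{'fx': 384.96270674004535, 'fy': 384.96270674004535, 'cx': 277.8871690859183, 'cy': 205.42044006390213, 'origin': array([ 906.87452583, -435.03607678,  553.97408396]), 'attitude': array([-2.19291291, -0.54895956,  0.27205191])}
scene unit [(array([235.6, 269.6]), 0.63)]
scene cover_pad [(array([212.9, 229.6]), 0.6)]
scene cover_hinge [(array([241.8, 241.4]), 0.93)]
{'fx': 458.1686633209553, 'fy': 458.1686633209553, 'cx': 279.2995567650287, 'cy': 212.03066586369965, 'origin': array([ 420.59906726,   89.35484655, 1227.94799758]), 'attitude': array([-2.10618057,  2.15719878, -0.18786538])}
top unit [(array([321.4, 220.9]), 0.79)]
top cover_pad [(array([326.8, 240.2]), 0.94)]
top cover_hinge [(array([326.9, 207.5]), 0.72)]
0.4
```

View pics/scene0.png

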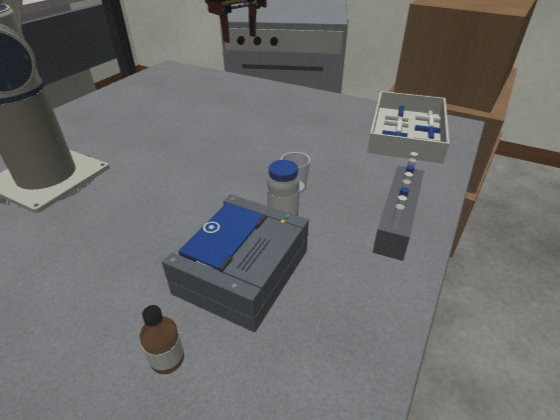

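View pics/top0.png

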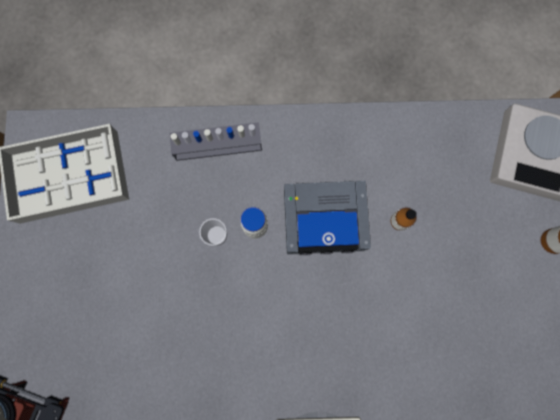

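The top view shows the unit at about (327,218), sill towards the robot. The pad ring is at (328,239), the white jar at (253,220) and the amber bottle at (404,217). Next I measure the pad and the cover's heading at z=87.

```bash
cat > h.py <<'E'
from workcell import ctrl
import cv2,numpy as np
from scipy.spatial.transform import Rotation as R
def ray(uv,c):
    i=ctrl.camera_info(c); d=np.array([(uv[0]-i['cx'])/i['fx'],(uv[1]-i['cy'])/i['fy'],1])
    return np.array(i['origin']),R.from_rotvec(i['attitude']).as_matrix()@d
def at_z(uv,c,z):
    o,d=ray(uv,c); return o+d*(z-o[2])/d[2]
def proj(p,c):
    i=ctrl.camera_info(c); q=R.from_rotvec(i['attitude']).as_matrix().T@(np.asarray(p)-i['origin'])
    return np.array([i['fx']*q[0]/q[2]+i['cx'],i['fy']*q[1]/q[2]+i['cy']])
def blue(im,seed):
    h=cv2.cvtColor(im,cv2.COLOR_RGB2HSV); m=((h[...,0]>105)&(h[...,0]<130)&(h[...,1]>150)&(h[...,2]>60)).astype(np.uint8)
    m=cv2.morphologyEx(m,cv2.MORPH_CLOSE,np.ones((3,3)))
    n,l=cv2.connectedComponents(m)
    y,x=np.nonzero(m); k=np.argmin((x-seed[0])**2+(y-seed[1])**2)
    return (l==l[y[k],x[k]]).astype(np.uint8)
E
python3 - <<'E'
from h import *
np.set_printoptions(precision=1,suppress=True)
for c,s in [('top',(345,230)),('scene',(235,225))]:
    im=cv2.imread(f'pics/{c}0.png')[:,:,::-1].copy()
    m=blue(im,s); cs=max(cv2.findContours(m,0,cv2.CHAIN_APPROX_NONE)[0],key=len)[:,0]
    W=np.array([at_z(p,c,87)[:2] for p in cs])
    print(c,m.sum(),cv2.minAreaRect(W.astype(np.float32)))
    r=[x for x in ctrl.landmark_of('cover_pad',c)][0]['uv']; print('pad',r,at_z(r,c,87))
    r=[x for x in ctrl.landmark_of('cover_hinge',c)][0]['uv']; print('hinge',at_z(r,c,84))
    for t in ['unit','white_bottle','amber_bottle','beaker']:
        q=ctrl.landmark_of(t,c)
        if q: print(t,at_z(q[0]['uv'],c,0),q[0]['p'])
    big=cv2.resize(im[195:265,270:385] if c=='top' else im[185:330,150:320],None,fx=5 if c=='top' else 4,fy=5 if c=='top' else 4,interpolation=cv2.INTER_CUBIC)
    cv2.imwrite(f'pics/{c}z.png',big[:,:,::-1])
E
```

```text
top 1892 ((575.7315673828125, -35.22785949707031), (88.16802978515625, 151.15159606933594), 1.1773501634597778)
pad [326.8, 240.2] [546.1 -32.8  87. ]
hinge [629.7 -36.9  84. ]
unit [608.5 -29.7   0. ] 0.79
amber_bottle [ 602.3 -244.7    0. ] 0.9
beaker [574.5 258.4   0. ] 0.69
scene 2565 ((579.2747802734375, -36.54045867919922), (85.58084869384766, 152.44786071777344), 1.4101831912994385)
pad [212.9, 229.6] [557.6 -39.3  87. ]
hinge [618.2 -38.1  84. ]
unit [597.7 -37.9   0. ] 0.63
white_bottle [608.9 157.    0. ] 0.97
amber_bottle [526.2 -31.1   0. ] 0.69
beaker [579.5 263.3   0. ] 0.62
```

View pics/topz.png

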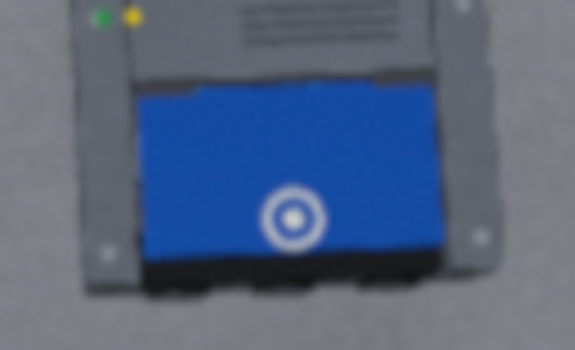

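View pics/scenez.png

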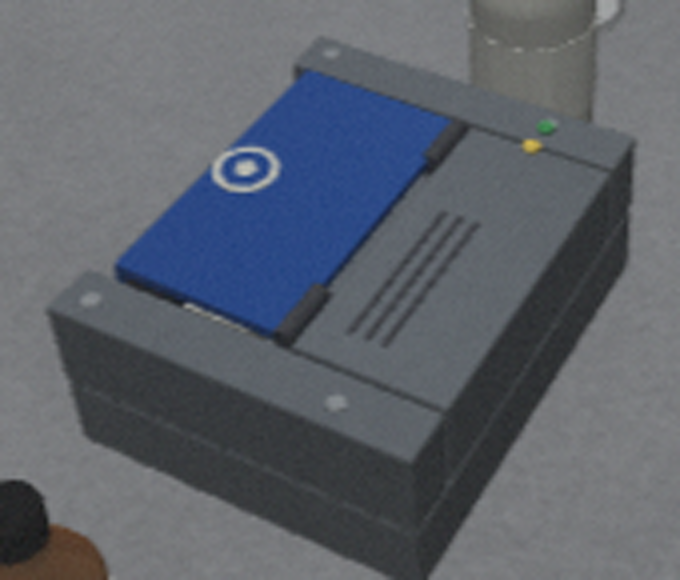

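```bash
cat >> h.py <<'E'
YAW=np.radians(1.3)
def tgt(tip,tilt=20,corner=0):
    """tool with jaws along unit y, leaning tilt deg to -x(unit); tip=world point for fingertip point at tool-x offset corner(mm)"""
    c,s=np.cos(YAW),np.sin(YAW)
    M=np.array([[-c,-s,0],[-s,c,0],[0,0,-1]]).T@R.from_rotvec([0,np.radians(-tilt),0]).as_matrix()
    return M,np.asarray(tip)-M@np.array([corner,0,182.])
def delta(M,p):
    o=ctrl.get_obs(); C=R.from_rotvec(o['orientation'])
    rv=np.degrees((C.inv()*R.from_matrix(M)).as_rotvec())
    print('t',o['t'],'tcp',np.round(o['ee_pos'],1),'tip',np.round(o['ee_pos']+C.apply([0,0,182]),1),'F',np.round(o['ft_force'],1),'w',round(o['width'],1))
    print('rot deg',np.round(rv,2),'shift in target axes mm',np.round(M.T@(p-o['ee_pos']),1))
E
python3 - <<'E'
from h import *
print('ring top',at_z((328.6,238.8),'top',87),'ring scene',at_z((150+245/4,185+168/4),'scene',87))
M,p=tgt([550,-37,140],20,10); print(M.round(2)); delta(M,p)
E
```

```text
ring top [549.48168412 -37.49927145  87.        ] ring scene [550.8539829  -34.93531856  87.        ]
[[-0.94 -0.02  0.34]
 [-0.02  1.    0.01]
 [-0.34  0.   -0.94]]
t 1.0 tcp [225.3 583.  404.7] tip [225.3 583.  222.7] F [ 0.3 -0.   0.1] w 87.7
rot deg [ -3.92 -19.74 -22.2 ] shift in target axes mm [-211.3 -627.2  172.9]
```

>>> jog_arm:
  steps:
    - [[0,0,0,-0.78,-3.95,-4.44,1],[0,0,0,-0.78,-3.95,-4.44,1],[0,0,0,-0.78,-3.95,-4.44,1],[0,0,0,-0.78,-3.95,-4.44,1],[0,0,0,-0.78,-3.95,-4.44,1],[-0.012,-0.034,0,0,0,0,1],[-0.012,-0.034,0,0,0,0,1],[-0.012,-0.034,0,0,0,0,1],[-0.012,-0.034,0,0,0,0,1],[-0.012,-0.034,0,0,0,0,1],[-0.012,-0.034,0,0,0,0,1],[-0.012,-0.034,0,0,0,0,1],[-0.012,-0.034,0,0,0,0,1],[-0.012,-0.034,0,0,0,0,1],[-0.012,-0.034,0,0,0,0,1],[-0.012,-0.034,0,0,0,0,1],[-0.012,-0.034,0,0,0,0,1]]

```text
t: 2.42
ee_pos: [369.8, 176.5, 454.6]
orientation: [-0.032, 2.791, 0.006]
ft_force: [1.1, -0.6, 0.6]
width: 0.8
```

```bash
python3 - <<'E'
from h import *
M,p=tgt([550.3,-36.5,125],20,10); delta(M,p)
E
```

```text
t 2.4167 tcp [369.8 176.5 454.6] tip [432.2 178.  283.6] F [ 1.1 -0.6  0.6] w 0.8
rot deg [0.01 0.06 0.02] shift in target axes mm [ -62.3 -217.1  187.8]
```

>>> jog_arm:
  steps:
    - [[-0.009,-0.031,0.01,0,0,0,1],[-0.009,-0.031,0.01,0,0,0,1],[-0.009,-0.031,0.02,0,0,0,1],[-0.009,-0.031,0.025,0,0,0,1],[-0.009,-0.031,0.03,0,0,0,1],[-0.009,-0.031,0.03,0,0,0,1],[-0.0083,-0.0311,0.03,0,0,0,1],[0,0,0.0328,0,0,0,1],[0,0,0,0,0,0,1],[0,0,0,0,0,0,1]]

```text
t: 3.25
ee_pos: [493.8, -31.4, 301.5]
orientation: [-0.03, 2.797, 0.006]
ft_force: [-0.1, -0.7, -0.0]
width: 0.5
```

```bash
python3 - <<'E'
from h import *
M,p=tgt([550.3,-36.5,100],20,10); delta(M,p)
ims=[]
for c in ['scene','top']:
    im=ctrl.get_image(c); cv2.imwrite(f'pics/{c}1.png',im[:,:,::-1])
    ims.append(cv2.resize(im[150:340,120:340] if c=='scene' else im[180:290,230:430],(600,480))[:,:,::-1][:, :400] if 0 else cv2.resize(im[150:340,120:340] if c=='scene' else im[170:290,260:400],(400,400))[:,:,::-1])
cv2.imwrite('pics/a1.png',np.hstack(ims))
E
```

```text
t 3.25 tcp [493.8 -31.4 301.5] tip [555.3 -30.  130.2] F [-0.1 -0.7 -0. ] w 0.5
rot deg [ 0.01 -0.27 -0.06] shift in target axes mm [ 6.  -6.4 26.7]
```

View pics/a1.png

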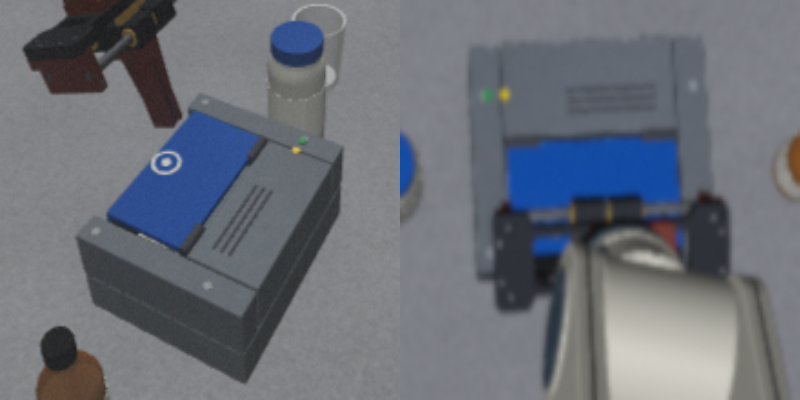

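>>> jog_arm:
  steps:
    - [[0.003,-0.0032,0.013,0,0,0,1],[0.003,-0.0032,0.013,0,0,0,1],[0,0,0,0,0,0,1],[0,0,0,0,0,0,1],[0.0017,0,0.0047,0,0,0,1],[0.0017,0,0.0047,0,0,0,1],[0,0,0,0,0,0,1],[0,0,0,0,0,0,1]]

```text
t: 4.02
ee_pos: [497.7, -37.4, 266.7]
orientation: [-0.032, 2.792, 0.005]
ft_force: [-0.4, 0.6, 0.1]
width: 0.5
```

```bash
python3 - <<'E'
from h import *
M,p=tgt([550.3,-36.5,78],20,10); delta(M,p)
im=ctrl.get_image('scene')
cv2.imwrite('pics/a2.png',cv2.resize(im[150:340,120:340],(660,570))[:,:,::-1])
E
```

```text
t 4.0167 tcp [497.7 -37.4 266.7] tip [559.9 -36.   95.6] F [-0.4  0.6  0.1] w 0.5
rot deg [-0.01  0.    0.01] shift in target axes mm [ 5.1 -0.3 13.3]
```

View pics/a2.png

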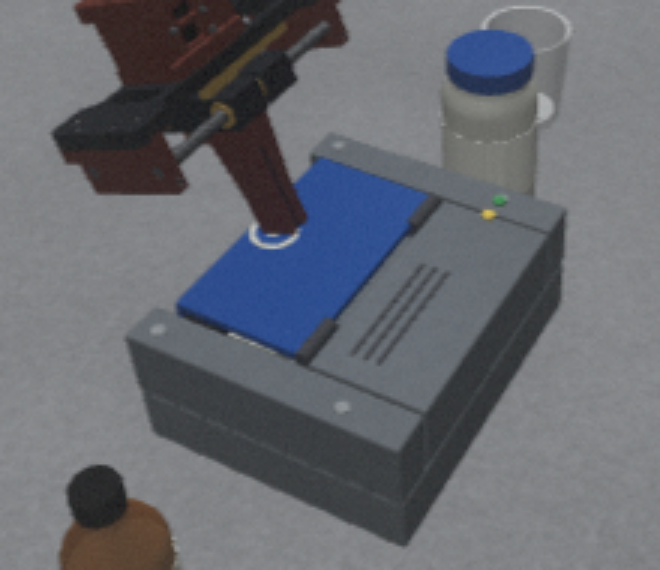

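Fingertips are over the ring, corner about 5 mm above it. I press down in small steps.

>>> jog_arm:
  steps:
    - [[0.001,0,0.0028,0,0,0,1],[0.001,0,0.0028,0,0,0,1],[0.001,0,0.0028,0,0,0,1],[0.001,0,0.0028,0,0,0,1],[0.001,0,0.0028,0,0,0,1],[0,0,0,0,0,0,1],[0,0,0,0,0,0,1]]

```text
t: 4.65
ee_pos: [498.2, -37.6, 252.1]
orientation: [-0.032, 2.791, 0.005]
ft_force: [-2.0, 0.2, 9.8]
width: 0.6
```

```bash
python3 - <<'E'
from h import *
M,p=tgt([550.3,-36.5,78],20,10); delta(M,p)
E
```

```text
t 4.65 tcp [498.2 -37.6 252.1] tip [560.7 -36.2  81.2] F [-2.   0.2  9.8] w 0.6
rot deg [-0.03  0.09  0.  ] shift in target axes mm [ 0.6 -0.1 -0.6]
```

>>> jog_arm:
  steps:
    - [[0.0004,0,0.0012,0,0,0,1],[0,0,0,0,0,0,1],[0,0,-0.01,0,0,0,1],[0.01,0,-0.03,0,0,0,1],[0.02,0,-0.03,0,0,0,1],[0.02,0,-0.03,0,0,0,1],[0.02,0,-0.03,0,0,0,1],[0.01,0,-0.02,0,0,0,1],[0,0,0,0,0,0,1],[0,0,0,0,0,0,1],[0,0,0,0,0,0,1],[0,0,0,0,0,0,1],[0,0,0,0,0,0,1],[0,0,0,0,0,0,1],[0,0,0,0,0,0,1],[0,0,0,0,0,0,1]]

```text
t: 5.98
ee_pos: [371.6, -40.3, 363.6]
orientation: [-0.032, 2.793, 0.005]
ft_force: [0.2, 0.6, 0.2]
width: 0.8
```

```bash
python3 - <<'E'
from h import *
M,p=tgt([550.3,-36.5,78],20,10); delta(M,p)
ims=[]
for c in ['scene','top']:
    im=ctrl.get_image(c); cv2.imwrite(f'pics/{c}3.png',im[:,:,::-1])
    ims.append(cv2.resize(im[150:340,120:340] if c=='scene' else im[170:290,260:400],(400,400))[:,:,::-1])
    for t in ['trip_button_top','button_b_top','cover_pad','cover_hinge']:
        print(c,t,[(np.round(r['uv'],1),round(r['p'],2),at_z(r['uv'],c,{'t':70,'b':62,'c':84}[t[0]]).round(1)) for r in ctrl.landmark_of(t,c)][:3])
cv2.imwrite('pics/a3.png',np.hstack(ims))
E
```

```text
t 5.9833 tcp [371.6 -40.3 363.6] tip [433.7 -38.9 192.5] F [0.2 0.6 0.2] w 0.8
rot deg [-0.   -0.05  0.  ] shift in target axes mm [-80.3  -0.2 147.5]
scene trip_button_top []
scene button_b_top [(array([207.1, 256.4]), 0.64, array([571.1, -80. ,  62. ])), (array([244. , 240.7]), 0.53, array([607.3, -16.1,  62. ]))]
scene cover_pad [(array([230.5, 205.9]), 0.92, array([545.3,  35.5,  84. ]))]
scene cover_hinge [(array([243.4, 240.4]), 0.83, array([619.4, -34.7,  84. ])), (array([284.1, 211.7]), 0.63, array([646. ,  68.7,  84. ])), (array([207. , 254.9]), 0.47, array([583.9, -93.2,  84. ]))]
top trip_button_top [(array([327.5, 232.9]), 0.49, array([566.6, -37.2,  70. ]))]
top button_b_top [(array([344., 230.]), 0.6, array([574. , -80.8,  62. ]))]
top cover_pad []
top cover_hinge [(array([326.1, 210. ]), 0.89, array([623.3, -34.6,  84. ])), (array([216.5, 237. ]), 0.55, array([561.1, 243.4,  84. ]))]
```

View pics/a3.png

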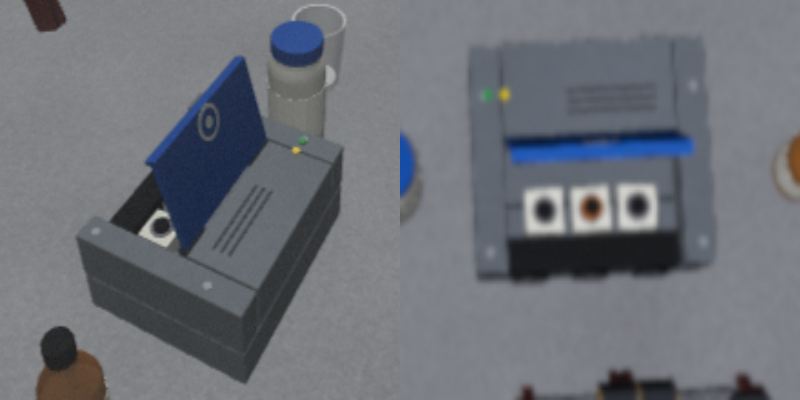

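The cover stands open. The middle breaker, at about (327,232) in the top image, has the orange collar. Its position is about (570,-36.5).

```bash
python3 - <<'E'
from h import *
print(at_z((327.2,232.1),'top',70))
M,p=tgt([570,-36.5,95],20,10); delta(M,p)
E
```

```text
[568.61983562 -36.55438169  70.        ]
t 6.4833 tcp [371.4 -40.4 364.1] tip [433.7 -39.  193.1] F [-0.2  0.5 -0.2] w 0.6
rot deg [-0.02  0.02  0.  ] shift in target axes mm [-104.6   -0.6  138.8]
```

>>> jog_arm:
  steps:
    - [[-0.0173,0,0.023,0,0,0,1],[-0.0173,0,0.023,0,0,0,1],[-0.0173,0,0.023,0,0,0,1],[-0.0173,0,0.023,0,0,0,1],[-0.0173,0,0.023,0,0,0,1],[-0.0173,0,0.023,0,0,0,1],[0,0,0,0,0,0,1],[0,0,0,0,0,0,1],[0,0,0,0,0,0,1]]

```text
t: 7.23
ee_pos: [515.5, -37.0, 269.7]
orientation: [-0.032, 2.794, 0.005]
ft_force: [0.0, 0.2, 0.6]
width: 0.9
```

```bash
python3 - <<'E'
from h import *
M,p=tgt([569.5,-36.5,70],20,10); delta(M,p)
ims=[]
for c in ['scene','top']:
    im=ctrl.get_image(c)
    ims.append(cv2.resize(im[150:340,120:340] if c=='scene' else im[170:290,260:400],(400,400))[:,:,::-1])
cv2.imwrite('pics/a4.png',np.hstack(ims))
E
```

```text
t 7.2333 tcp [515.5 -37.  269.7] tip [577.5 -35.6  98.6] F [0.  0.2 0.6] w 0.9
rot deg [-0.   -0.07  0.01] shift in target axes mm [ 7.5 -0.7 24.1]
```

View pics/a4.png

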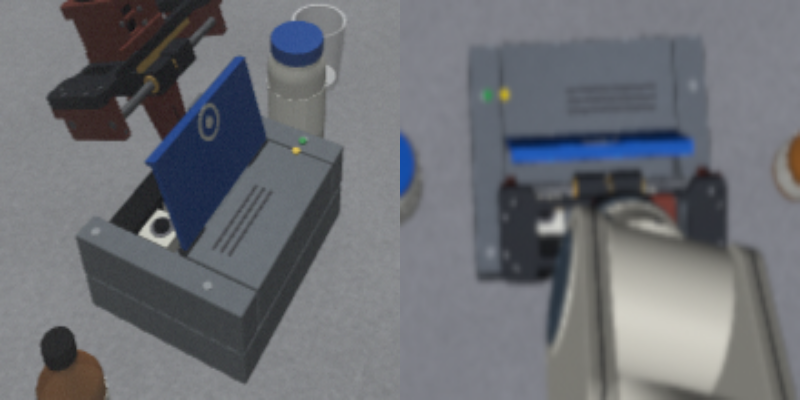

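>>> jog_arm:
  steps:
    - [[0.0035,-0.0005,0.011,0,0,0,1],[0.0035,0,0.011,0,0,0,1],[0,0,0,0,0,0,1],[0.0007,0,0.0019,0,0,0,1],[0.0007,0,0.0019,0,0,0,1],[0.0007,0,0.0019,0,0,0,1],[0.0007,0,0.0019,0,0,0,1],[0,0,0,0,0,0,1],[0,0,0,0,0,0,1]]

```text
t: 8.08
ee_pos: [517.0, -37.6, 238.8]
orientation: [-0.032, 2.792, 0.005]
ft_force: [-3.3, 0.0, 2.9]
width: 0.4
```

```bash
python3 - <<'E'
from h import *
M,p=tgt([569.5,-36.5,62],20,10); delta(M,p)
E
```

```text
t 8.0833 tcp [517.  -37.6 238.8] tip [579.2 -36.3  67.8] F [-3.3  0.   2.9] w 0.4
rot deg [-0.02  0.    0.  ] shift in target axes mm [ 1.1 -0.1  2.1]
```

>>> jog_arm:
  steps:
    - [[0.0007,0,0.0015,0,0,0,1],[0.0004,0,0.0012,0,0,0,1],[0,0,0,0,0,0,1],[0,0,0,0,0,0,1]]

```text
t: 8.42
ee_pos: [517.0, -37.6, 236.2]
orientation: [-0.032, 2.792, 0.005]
ft_force: [-5.5, -0.5, 10.5]
width: 0.4
```

```bash
python3 - <<'E'
from h import *
M,p=tgt([569.5,-36.5,62],20,10); delta(M,p); print(ctrl.get_obs()['moment'])
E
```

```text
t 8.4167 tcp [517.  -37.6 236.2] tip [579.3 -36.3  65.2] F [-5.5 -0.5 10.5] w 0.4
rot deg [-0.02  0.04  0.  ] shift in target axes mm [ 0.2 -0.1 -0.4]
[-0.02106106  0.54961498 -0.01159042]
```

>>> jog_arm:
  steps:
    - [[0.0003,0,0.001,0,0,0,1],[0,0,0,0,0,0,1],[0,0,0,0,0,0,1]]

```text
t: 8.67
ee_pos: [517.0, -37.6, 235.9]
orientation: [-0.032, 2.791, 0.005]
ft_force: [-10.0, -0.2, 20.7]
width: 0.5
```

```bash
python3 - <<'E'
from h import *
M,p=tgt([569.5,-36.5,62],20,10); delta(M,p)
E
```

```text
t 8.6667 tcp [517.  -37.6 235.9] tip [579.4 -36.3  64.9] F [-10.   -0.2  20.7] w 0.5
rot deg [-0.02  0.08  0.  ] shift in target axes mm [ 0.1 -0.1 -0.7]
```

Hard stop: 21 N and only 0.3 mm of movement. I retreat and check.

>>> jog_arm:
  steps:
    - [[0,0,-0.01,0,0,0,1],[0.01,0,-0.03,0,0,0,1],[0.017,0,-0.035,0,0,0,1],[0.017,0,-0.035,0,0,0,1],[0.017,0,-0.035,0,0,0,1],[0.017,0,-0.035,0,0,0,1],[0.01,0,-0.03,0,0,0,1],[0,0,-0.01,0,0,0,1],[0,0,0,0,0,0,1],[0,0,0,0,0,0,1],[0,0,0,0,0,0,1]]

```text
t: 9.58
ee_pos: [359.5, -41.1, 410.8]
orientation: [-0.032, 2.793, 0.005]
ft_force: [0.4, -0.7, -0.1]
width: 0.5
```

```bash
python3 - <<'E'
from h import *
M,p=tgt([569.5,-36.5,62],0,10); delta(M,p)
ims=[]
for c in ['scene','top']:
    im=ctrl.get_image(c)
    ims.append(cv2.resize(im[150:340,120:340] if c=='scene' else im[190:260,290:370],(400,400),interpolation=cv2.INTER_CUBIC)[:,:,::-1])
cv2.imwrite('pics/a5.png',np.hstack(ims))
E
```

```text
t 9.5833 tcp [359.5 -41.1 410.8] tip [421.6 -39.8 239.7] F [ 0.4 -0.7 -0.1] w 0.5
rot deg [-1.000e-02  1.998e+01 -0.000e+00] shift in target axes mm [-2.201e+02 -1.000e-01  1.668e+02]
```

View pics/a5.png

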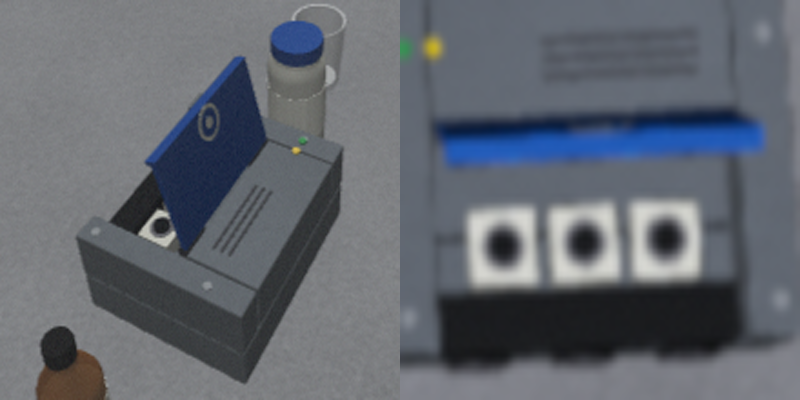

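The button is home and the orange is gone. Now I bring the tool upright and go over and behind the cover.

>>> jog_arm:
  steps:
    - [[0,0,0,0,6.66,0,1],[0,0,0,0,6.66,0,1],[0,0,0,0,6.66,0,1],[-0.03,0,0,0,0,0,1],[-0.036,0,0,0,0,0,1],[-0.036,0,0,0,0,0,1],[-0.036,0,0,0,0,0,1],[-0.036,0,0,0,0,0,1],[-0.036,0,0,0,0,0,1],[-0.036,0,0,0,0,0,1],[-0.036,0,0,0,0,0,1],[0,0,0,0,0,0,1],[0,0,0,0,0,0,1],[0,0,0,0,0,0,1]]

```text
t: 10.85
ee_pos: [640.5, -34.6, 409.3]
orientation: [0.036, -3.138, -0.0]
ft_force: [0.2, 0.4, -0.3]
width: 0.7
```

```bash
python3 - <<'E'
from h import *
M,p=tgt([640,-36,154],0,10); delta(M,p)
E
```

```text
t 10.85 tcp [640.5 -34.6 409.3] tip [639.9 -34.6 227.3] F [ 0.2  0.4 -0.3] w 0.7
rot deg [ 0.01 -0.2   0.01] shift in target axes mm [-9.4 -1.4 73.3]
```

>>> jog_arm:
  steps:
    - [[-0.0094,-0.0014,0.01,0,-0.2,0,1],[0,0,0.03,0,0,0,1],[0,0,0.0333,0,0,0,1],[0,0,0,0,0,0,1],[0,0,0,0,0,0,1]]

```text
t: 11.27
ee_pos: [649.7, -36.0, 336.5]
orientation: [0.035, -3.141, -0.0]
ft_force: [0.0, -0.1, 1.2]
width: 0.5
```

```bash
python3 - <<'E'
from h import *
M,p=tgt([640,-36,154],0,10); delta(M,p)
im=ctrl.get_image('scene')
cv2.imwrite('pics/a6.png',cv2.resize(im[110:300,120:340],(660,570))[:,:,::-1])
h=np.array([622.8,-35.2,84]);u=np.array([np.cos(YAW),np.sin(YAW),0])
o=ctrl.get_obs();prev=None
for th in [1.3,1.2,1.05,.9,.75,.6,.45,.3,.2,.1,0,-.05,-.1,-.125]:
    q=h+u*(-72*np.cos(th)+3*np.sin(th))+np.array([0,0,72*np.sin(th)+3*np.cos(th)])
    M,p=tgt(q,0,10)
    s=M.T@(p-o['ee_pos']) if prev is None else M.T@(p-prev)
    print(th,q.round(1),s.round(1)); prev=p
E
```

```text
t 11.2667 tcp [649.7 -36.  336.5] tip [649.6 -36.  154.5] F [ 0.  -0.1  1.2] w 0.5
rot deg [ 0.01 -0.03 -0.02] shift in target axes mm [-0.3  0.3  0.5]
1.3 [606.4 -35.6 154.2] [34.1  1.5  2.3]
1.2 [599.5 -35.7 152.2] [6.9 0.  2. ]
1.05 [589.6 -36.  147.9] [9.9 0.  4.2]
0.9 [580.4 -36.2 142.3] [ 9.2 -0.   5.7]
0.75 [572.2 -36.3 135.3] [ 8.2 -0.   7. ]
0.6 [565.1 -36.5 127.1] [ 7.1 -0.   8.1]
0.45 [559.3 -36.6 118. ] [5.8 0.  9.1]
0.3 [554.9 -36.7 108.1] [ 4.4 -0.   9.9]
0.2 [552.8 -36.8 101.2] [2.1 0.  6.9]
0.1 [551.5 -36.8  94.2] [1.4 0.  7.1]
0 [550.8 -36.8  87. ] [ 0.7 -0.   7.2]
-0.05 [550.8 -36.8  83.4] [0.1 0.  3.6]
-0.1 [550.9 -36.8  79.8] [-0.1  0.   3.6]
-0.125 [551.  -36.8  78. ] [-0.1  0.   1.8]
```

View pics/a6.png

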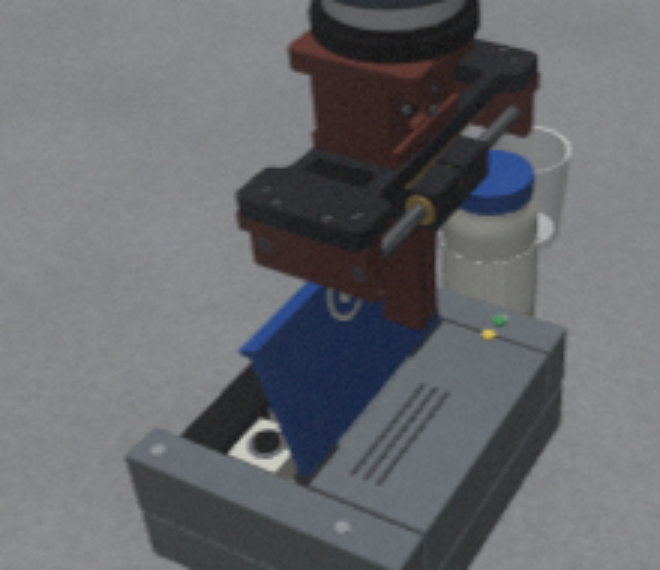

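The fingers are behind the open cover. I push it through the arc in stages.

>>> jog_arm:
  steps:
    - [[0.011,0,0.0,0,0,0,1],[0.012,0,0.001,0,0,0,1],[0.011,0,0.001,0,0,0,1],[0.007,0,0.002,0,0,0,1],[0.005,0,0.002,0,0,0,1],[0.005,0,0.002,0,0,0,1],[0.005,0,0.003,0,0,0,1],[0.004,0,0.003,0,0,0,1],[0.004,0,0.0035,0,0,0,1],[0.004,0,0.0035,0,0,0,1],[0.0035,0,0.004,0,0,0,1],[0.0035,0,0.004,0,0,0,1],[0,0,0,0,0,0,1],[0,0,0,0,0,0,1]]

```text
t: 12.48
ee_pos: [575.6, -37.6, 308.3]
orientation: [-0.036, 3.139, -0.0]
ft_force: [-0.8, -0.4, 0.8]
width: 0.4
```

```bash
python3 - <<'E'
from h import *
M,p=tgt([565.1,-36.5,127.1],0,10); delta(M,p)
im=ctrl.get_image('scene')
cv2.imwrite('pics/a7.png',cv2.resize(im[110:300,120:340],(660,570))[:,:,::-1])
E
```

```text
t 12.4833 tcp [575.6 -37.6 308.3] tip [576.1 -37.7 126.3] F [-0.8 -0.4  0.8] w 0.4
rot deg [-0.01  0.16 -0.  ] shift in target axes mm [ 0.5  1.4 -0.8]
```

View pics/a7.png

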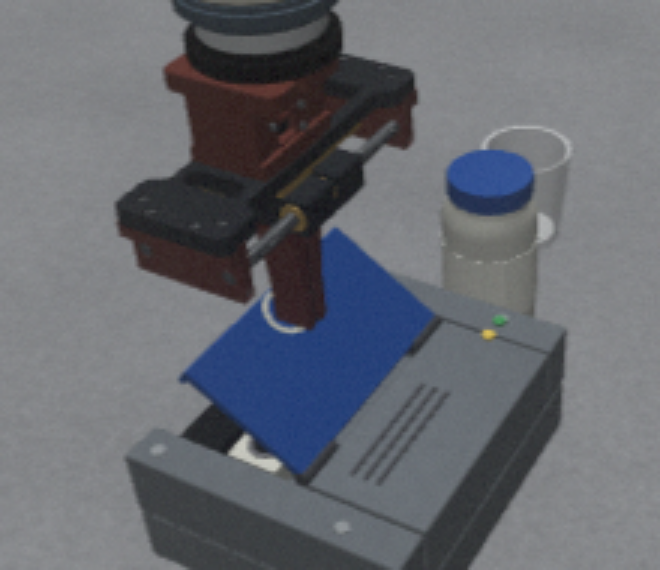

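>>> jog_arm:
  steps:
    - [[0.0035,0.001,0.004,0,0.16,0,1],[0.003,0,0.0045,0,0,0,1],[0.003,0,0.005,0,0,0,1],[0.003,0,0.005,0,0,0,1],[0.003,0,0.0045,0,0,0,1],[0.003,0,0.0045,0,0,0,1],[0.003,0,0.0045,0,0,0,1],[0.003,0,0.004,0,0,0,1],[0,0,0.002,0,0,0,1],[0,0,0,0,0,0,1],[0,0,0,0,0,0,1]]

```text
t: 13.45
ee_pos: [550.8, -37.2, 270.4]
orientation: [0.036, -3.14, 0.0]
ft_force: [-1.0, 0.0, 1.1]
width: 0.5
```

```bash
python3 - <<'E'
from h import *
M,p=tgt([551,-36.8,79],0,0); delta(M,p)
im=ctrl.get_image('scene')
cv2.imwrite('pics/a8.png',cv2.resize(im[110:300,120:340],(660,570))[:,:,::-1])
E
```

```text
t 13.45 tcp [550.8 -37.2 270.4] tip [550.7 -37.2  88.4] F [-1.   0.   1.1] w 0.5
rot deg [-0.01 -0.06 -0.  ] shift in target axes mm [-0.2  0.4  9.4]
```

View pics/a8.png

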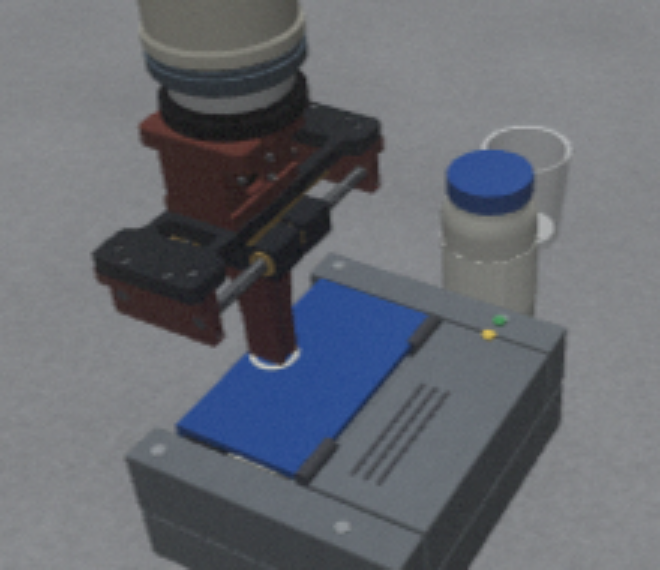

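The cover is nearly level with the fingertips on the ring. Now the latch press.

>>> jog_arm:
  steps:
    - [[0,0,0.002,0,0,0,1],[0,0,0.002,0,0,0,1],[0,0,0.002,0,0,0,1],[0,0,0.002,0,0,0,1],[0,0,0.001,0,0,0,1],[0,0,0.001,0,0,0,1],[0,0,0,0,0,0,1],[0,0,0,0,0,0,1]]

```text
t: 14.17
ee_pos: [551.5, -37.2, 261.2]
orientation: [-0.036, 3.14, -0.0]
ft_force: [-3.1, 0.8, 6.6]
width: 0.2
```

```bash
python3 - <<'E'
from h import *
M,p=tgt([551,-36.8,79],0,0); delta(M,p)
E
```

```text
t 14.1667 tcp [551.5 -37.2 261.2] tip [551.7 -37.3  79.2] F [-3.1  0.8  6.6] w 0.2
rot deg [-0.02  0.07 -0.  ] shift in target axes mm [0.5 0.4 0.2]
```

>>> jog_arm:
  steps:
    - [[0,0,0.001,0,0,0,1],[0,0,0.001,0,0,0,1],[0,0,0,0,0,0,1],[0,0,0,0,0,0,1]]

```text
t: 14.5
ee_pos: [551.5, -37.2, 260.7]
orientation: [-0.036, 3.14, -0.0]
ft_force: [-9.0, 0.6, 21.9]
width: 0.1
```

```bash
python3 - <<'E'
from h import *
M,p=tgt([551,-36.8,79],0,0); delta(M,p)
E
```

```text
t 14.5 tcp [551.5 -37.2 260.7] tip [551.8 -37.3  78.7] F [-9.   0.6 21.9] w 0.1
rot deg [-0.02  0.09  0.  ] shift in target axes mm [ 0.5  0.4 -0.3]
```

At the stop with 22 N. I release slowly straight up, then move clear.

>>> jog_arm:
  steps:
    - [[0,0,-0.004,0,0,0,1],[0,0,-0.004,0,0,0,1],[0,0,-0.006,0,0,0,1],[0,0,-0.02,0,0,0,1],[0,0,-0.03,0,0,0,1],[0.01,0,-0.04,0,0,0,1],[0.03,0,-0.03,0,0,0,1],[0.03,0,-0.02,0,0,0,1],[0.03,0,-0.01,0,0,0,1],[0.03,0,0,0,0,0,1],[0,0,0,0,0,0,1],[0,0,0,0,0,0,1],[0,0,0,0,0,0,1],[0,0,0,0,0,0,1],[0,0,0,0,0,0,1],[0,0,0,0,0,0,1],[0,0,0,0,0,0,1]]

```text
t: 15.92
ee_pos: [422.3, -40.1, 421.8]
orientation: [-0.036, 3.141, -0.0]
ft_force: [-0.1, 1.1, 0.5]
width: 0.4
```

```bash
python3 - <<'E'
from h import *
M,p=tgt([551,-36.8,79],0,0); delta(M,p)
ims=[]
for c in ['scene','top']:
    im=ctrl.get_image(c); cv2.imwrite(f'pics/{c}9.png',im[:,:,::-1])
    ims.append(cv2.resize(im[150:340,120:340] if c=='scene' else im[170:290,190:430],(400,400))[:,:,::-1])
    a=cv2.imread(f'pics/{c}0.png')[:,:,::-1].copy(); s=(235,225) if c=='scene' else (345,215)
    A,B=blue(a,s),blue(im,s); print(c,A.sum(),B.sum(),(A&B).sum())
cv2.imwrite('pics/a9.png',np.hstack(ims))
E
```

```text
t 15.9167 tcp [422.3 -40.1 421.8] tip [422.4 -40.1 239.8] F [-0.1  1.1  0.5] w 0.4
rot deg [-0.01  0.03  0.01] shift in target axes mm [-128.7    0.4  160.8]
scene 2565 2558 2540
top 1892 1894 1892
```

View pics/a9.png

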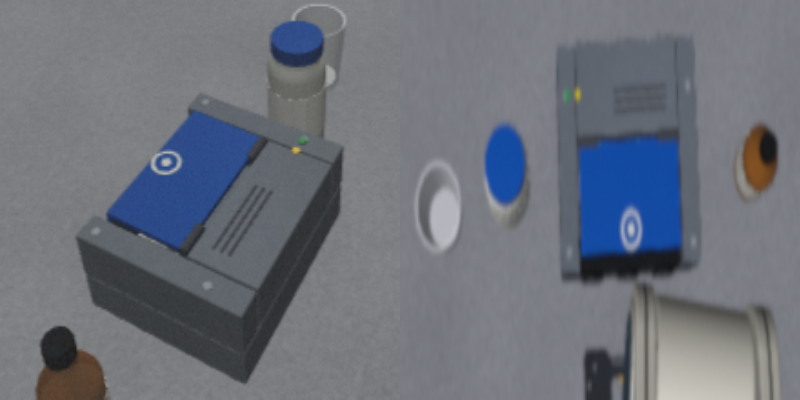

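The cover is shut and flush, matching the first picture more than 1 s after release. The bottles and beaker have not moved, and the robot is clear.

```bash
python3 -c "
from workcell import ctrl
print(ctrl.close_job())"
```

```text
the job is handed in; nothing more can be done
None
```

The job is done and handed in at about 16 s of the 58 s allowed. No check failed or disagreed at the end, but `close_job` gives no verdict.

- **Opening:** I pressed the pad to its stop with shut fingertips, at over 10 N, and the cover sprang fully open.
- **Button:** The middle breaker was the tripped one. I pushed its button until it stopped dead at about 62 mm and 21 N. The next picture showed no orange collar, and the fingertips stayed over the middle button, clear of its neighbours.
- **Closing:** I swung the cover down from behind and pressed it to its stop at 22 N, then let go.
- **Last check:** More than 1 s after release the cover was shut and level. Its outline matched the first pictures almost exactly in both cameras (1892 of 1892 pixels in the top view, 2540 of 2565 in the scene view). The bottles and beaker looked to be where they started, and the arm was clear and touching nothing.

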